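# Unlatch and open the guard gate

### The job

Open the gate of the yellow guard box so that the piston inside can be got at: hold the latch by its red pin, ease the gate inward, feeling for the place where the bar lies under the slot of the keeper, lift the bar up through the slot and out of the catch, and swing the gate toward you and round until it stands at least 75 degrees open. Let the bar hang down level again and let go, leaving the gate open; do it gently, without straining the bar against the catch (25 N at most) or flinging the gate, and leave the piston and the parts lying around the box where they are.

Things in the scene. Friction and masses are not known exactly. Their poses are not given: they have to be found in the camera images.
- guard: Yellow roofed steel guard box, fixed to the bench, 124 deep x 275 wide x 124 mm high; its front is the gate. Origin on the bench under the shut gate's mid-plane; +x into the box (away from the robot), +y toward the hinge side (left), z up. The vertical hinge axis is at x=0, y=+100 mm. The latch post with the catch is at the right.
- gate_hinge (a point): Point on the gate's vertical hinge axis, 100 mm above the bench, the height of the latch pin when the bar is down. Its axes turn with the gate: -x out of the gate's front face, -y along the gate toward its free edge, z up. The gate is 185 mm wide, 12 mm thick, 12 to 116 mm above the bench, about 0.6 kg; hinge friction (0.06 N m) keeps it where it is left.
- gate (a joint): Gate angle, rad. 0: shut, latch bar against the front lip of its catch; positive: swung out toward the robot (clockwise from above; stop at 1.55); negative: pushed a little into the box, until the bar meets the back wall of the catch (at about -0.075 to -0.15). Starts between -0.01 and 0.
- latch (a joint): Angle of the steel latch bar about its pivot on the gate's front, rad. 0: down, level (rests so by gravity); positive: free end raised; stop at 0.40. Bar 8 mm thick along the gate's normal, 16 mm tall, 0.12 kg, mid-plane 16 mm in front of the gate's. From the hinge axis along the gate: pivot 70, pin 135, catch 205 mm. Above 0.24 the bar clears the catch; lift the pin 18 mm (0.28 rad) to be sure.
- pin (a point): Middle of the red pin by which the latch is worked: 12 mm diameter, 53 mm long, sticking out of the bar's front toward the robot, with an 18 mm collar at its outer end. On the pin's axis, 65 mm from the bar's pivot, 27 mm before the bar; with the bar down at x=-47, y=-135, z=0 mm in the gate_hinge frame. Can be pinched from above, fingers left and right of it. Axes turn with the bar.
- catch: Steel catch on the latch post that holds the bar's free end. Origin: middle of the bar when down with the gate at 0, 100 mm above the bench; axes as the guard's. Its front lip stands before the bar; on it is clamped an adjustable dark keeper plate (see catch_mouth), which does not shift in use. Forces over 25 N bend the catch.
- catch_mouth (a point): 17 mm above the catch's origin: height of the keeper's top. The keeper lies 3 mm above the bar and stops it rising save through a slot 13 mm wide. The slot's front edge is 5 to 19 mm behind the bar's front at gate 0, different each time: feel for it. Behind the slot a 6 mm rear overhang, then a back wall that stops the bar: from the wall bring the bar 8 mm (6 to 9.5) forward to lie under the slot.
- piston: Alloy piston, 54 mm diameter, 48 mm high, standing in the guard box behind the gate; origin at its foot. Stays there.
- bearing: Ball bearing, 47 mm diameter, 14 mm high, lying at the front right of the box; bystander, origin underneath.
- tape: Roll of black tape, 66 mm diameter, 19 mm high, to the right of the box; bystander, origin underneath.
- brake_pad: Brake pad, 42 x 84 x 12 mm, to the left of the box; bystander, origin underneath.

How it is judged:
By the outcome, as a careful person would: the job done as asked, in the order asked, and still so for the second after the job is handed in, with the robot touching nothing.
It also fails if it takes over 58 s, if anything falls off the work surface, if the arm or the gripper's body presses on something with over 40 N, if the wrist force passes 120 N, or if a joint passes its speed limit or range.

### The arm

A 6-joint arm with a two-finger parallel gripper is mounted at the origin on a cart in front of the work surface, level with it; the furniture and walls round the work are solid. World frame = base frame: x ahead of the robot, y to its left, z up, the work surface at z = 0. Lengths are in mm, angles in rad, forces in N, time in s.
With the tool pointing down it reaches from about 275 to 750 mm from the base axis. Payload 10.2 kg.
Tool frame: the origin (TCP) lies midway between the tips of the shut fingers; the grasp point (between the pads) lies grip_depth behind it (grip_depth is the distance from the TCP to the grasp point, in mm); z points along the fingers, y is the line along which they close (so a half turn about z gives the same grasp; the last joint's range is limited). The gripper opens to 85 mm and grips with 20 to 120 N. Pads are 22 mm wide; open, the fingers measure 114 mm over their backs; the gripper's body (76 mm by 85 mm) begins 54 mm behind the grasp point. The pads swing forward as they close: fully open they stand 13 mm farther back than shut.
Start: joints at [-1.427, 0.313, 1.498, -0, 1.331, -0.223], TCP at [188.269, -490.088, 231.294] pointing down, gripper open.
Joint ranges: [-2.94, 2.94], [-0.97, 2.17], [0.19, 2.56], [-1.23, 4.37], [0.02, 3.11], [-2.88, 2.88]. Speed limits (rad/s): [2.39, 2.39, 3.01, 3.14, 3.14, 3.14].

### API

Orientations are given as a unit quaternion [w, x, y, z].
In Python, from rig import * gives the robot as it stands.
- The arm moves only by the tool servo_tool, never from a script. Its argument "commands" is a list of rows, each a list of 3 entries, a list of its own where there are three numbers: the gripper command: -1 is fully open, 1 is shut, values between are in proportion, then the shift along the tool's x, y, z in m, then the turn, a rotation vector about the tool's x, y, z in units of 6 degrees (1.0 is 6 degrees). In form: [[grip, [dx, dy, dz], [ax, ay, az]], ...]. A call has 1 to 10 rows; each row shifts and turns the commanded pose from where the row before left it, along the tool's axes as they then stand; what a row does not reach is not made up. A row lasts 1/12 s, in which the tool goes at most 41.7 mm and 7.16 degrees, less where a joint would pass 70% of its speed; a pose out of reach is approached as far as the arm can. A call is refused whole if a number of a shift passes 0.0417 or a number of a turn 1, either way. A call with a gripper value outside its range is refused whole. The fingers move at their own pace and stop on an object; "squeeze" is the grip in N (left out, the last holds). Time passes only in rows, so rows that do not move let the fingers close. It gives the time, the measured TCP pose, the force, the opening and the grip force at its end, in the units of the state.
- sense(): the state, without advancing time (a new reading comes with each control period).
- capture(name): name is "scene" or "side" or "wrist"; returns a dict with "pixels" (400x640x3 uint8, red, green, blue), "z_map" (400x640 float32, mm along the optical axis (not along the pixel's ray), 0 where there is no reading), "fx", "fy", "cx", "cy" (pixels), "rvec" (rotation vector, rad) and "tvec" (3), from world to camera coordinates, as OpenCV has them; the wrist camera has in their place "T_tool_cam" (4x4, takes a point from camera to tool coordinates, whose origin is the TCP and whose axes are the flange's). Camera axes: x right, y down, z forward; pixel columns grow to the right and rows downward; lengths in mm; the calibration is good to about 2 mm. A picture is of the moment at which its call begins: read the wrist's pose just before it.
- finish_job(): hands the job in; it is judged then, once.
The state is a dict: "time_s": time; "joints": joint angles; "dq": joint speeds; "tau": joint torques, N m; "eef_pos": TCP position; "ee_rot": TCP orientation; "force": force on the tool from outside, world axes, zero at the start; "wrist_torque": the same for the moment, N m; "grip_width": opening from 0.0 (shut) to 1.0 (fully open); "grip_force": force on a finger pad.
Only numpy, scipy, OpenCV 4.12 (cv2) and the standard library are available. Lean on these libraries where they do the work, as an engineer would, in place of code of your own. Each camera call takes 0.05 s, during which the arm holds its last target. There are 200 camera calls.

## Working session

There is one attempt and no reset: what is moved stays moved. The work goes in short steps, Python scripts to look and compute and a tool call to move; the robot and the scene stay as the last step left them, time stands still between calls to the robot, and variables do not carry over. Pictures are saved under pics/ and viewed, at most 10 in all, crops included, and the job is handed in when it is done.

Besides the shell and the picture viewer there is one more tool, called after ">>>" by a JSON object that holds its "name" and its "arguments". servo_tool: Moves the arm, as the interface text tells. Its arguments: {"type":"object","properties":{"commands":{"type":"array"},"squeeze":{"type":"number"}},"required":["commands"]}

```bash
ls; mkdir -p pics
python3 - <<'E'
from rig import *
import cv2,numpy as np
print(sense())
for n in("scene","side"):
    c=capture(n); cv2.imwrite(f"pics/{n}0.png",c["pixels"][:,:,::-1]); np.savez(f"/tmp/{n}0.npz",**c)
    print(n,c["fx"],c["cx"],c["cy"],c["rvec"],c["tvec"])
E
```

```text
pics
{'time_s': 0.0, 'joints': array([-1.42738312e+00,  3.13450668e-01,  1.49844938e+00,  1.17593731e-05,
        1.33097387e+00, -2.23407118e-01]), 'dq': array([-0.0003106 ,  0.00067673, -0.00110569,  0.00115178, -0.00149988,
       -0.00064197]), 'tau': array([ 8.25972766e-04, -4.12267220e+01, -2.59739703e+01, -1.65597212e-04,
        4.09636748e-03, -3.23841800e-05]), 'eef_pos': array([ 188.24143497, -489.81940435,  230.73009905]), 'ee_rot': array([-6.39891664e-04,  9.83227507e-01,  1.82382178e-01,  3.13224612e-05]), 'force': array([-0.26530189,  0.54234094,  0.01599235]), 'wrist_torque': array([-0.01089498,  0.00299094, -0.03120282]), 'grip_force': 0.0, 'grip_width': 0.9977821143742783}
scene 409.70034444685723 319.2079268299283 197.96922176777903 [ 0.91471558 -2.41387706  1.1880892 ] [405.18464439 283.3513599  630.98062803]
side 485.4553374551558 319.4082695584676 202.4034949411415 [ 1.88032745 -0.48736833  0.34569146] [-473.19420857  191.94330815 1043.96009186]
```

View pics/scene0.png

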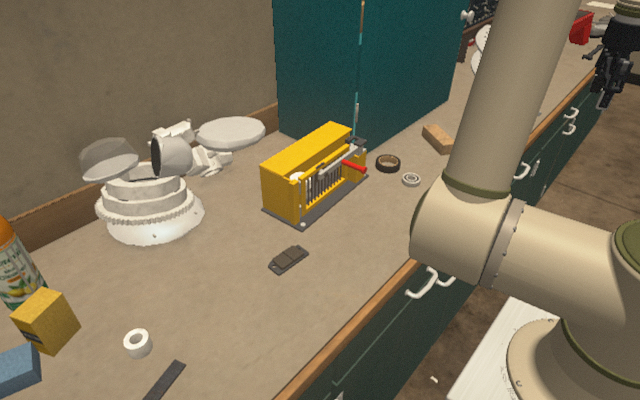

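View pics/side0.png

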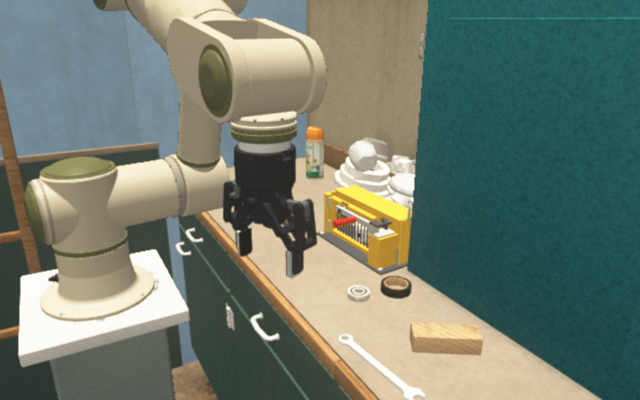

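The scene view shows the yellow box near (315,170), with the red pin at (352,166). In the side view the pin is near (345,222). Next I'll measure them.

```bash
cat > h.py <<'E'
import numpy as np,cv2
from scipy.spatial.transform import Rotation as R
def cloud(c,T=None):
    z=c["z_map"].astype(float); v,u=np.mgrid[:400,:640]
    P=np.stack([(u-c["cx"])/c["fx"]*z,(v-c["cy"])/c["fy"]*z,z],-1)
    if T is None:
        Rm=R.from_rotvec(c["rvec"]).as_matrix(); return (P-c["tvec"])@Rm, z>0
    return P@T[:3,:3].T+T[:3,3], z>0
def hsv(c): return cv2.cvtColor(c["pixels"],cv2.COLOR_RGB2HSV)
def red(c):
    h=hsv(c); return ((h[...,0]<6)|(h[...,0]>174))&(h[...,1]>170)&(h[...,2]>70)
def yellow(c):
    h=hsv(c); return (abs(h[...,0].astype(int)-25)<6)&(h[...,1]>170)&(h[...,2]>60)
E
python3 - <<'E'
from h import *
for n in("scene","side"):
    c=dict(np.load(f"/tmp/{n}0.npz")); P,ok=cloud(c)
    box=(P[...,2]>-5)&(P[...,2]<140)&(P[...,0]>300)&(P[...,0]<750)
    for nm,m in(("red",red(c)),("yel",yellow(c))):
        m=m&ok&box; 
        k,lab,st,_=cv2.connectedComponentsWithStats(m.astype(np.uint8))
        for i in range(1,k):
            if st[i,4]>15:
                Q=P[lab==i]; print(n,nm,st[i],np.percentile(Q,[2,50,98],axis=0).round(0).tolist())
                if nm=="red":
                    u,s,vt=np.linalg.svd(Q-Q.mean(0),full_matrices=False); print(" axis",vt[0],"mean",Q.mean(0)); 
                if nm=="yel" and st[i,4]>500:
                    T=Q[abs(Q[:,2]-np.percentile(Q[:,2],97))<4]; r=cv2.minAreaRect(T[:,:2].astype(np.float32)); print(" top",np.median(T[:,2]),r,cv2.boxPoints(r).round(0).tolist())
E
```

```text
scene red [569  15  24  30 461] [[452.0, -1839.0, 9.0], [472.0, -1770.0, 71.0], [512.0, -1564.0, 138.0]]
 axis [-0.0271182  -0.92068879 -0.38935427] mean [  473.73694432 -1740.22856099    73.61272335]
scene red [342 159  25  14 120] [[511.0, -123.0, 97.0], [539.0, -117.0, 103.0], [570.0, -112.0, 108.0]]
 axis [-9.98651881e-01 -5.19035363e-02 -6.66587212e-04] mean [ 539.10271393 -116.53231347  102.62471047]
scene yel [ 260  121  104  104 4547] [[576.0, -215.0, 14.0], [631.0, -36.0, 108.0], [687.0, 41.0, 125.0]]
 top 123.98379397046416 ((650.7122802734375, -88.09091186523438), (69.95913696289062, 258.7782897949219), 4.04339599609375) [[607.0, 39.0], [625.0, -220.0], [695.0, -215.0], [676.0, 43.0]]
scene yel [349 151  18  15 124] [[572.0, -212.0, 46.0], [574.0, -187.0, 70.0], [594.0, -176.0, 84.0]]
scene yel [  10  287   52   48 1204] [[649.0, 471.0, 58.0], [671.0, 506.0, 89.0], [699.0, 532.0, 91.0]]
 top 89.53947082400488 ((677.18115234375, 499.0888977050781), (43.265052795410156, 59.550209045410156), 22.56769561767578) [[646.0, 518.0], [669.0, 463.0], [709.0, 480.0], [686.0, 535.0]]
scene yel [ 52 315  10   9  24] [[657.0, 484.0, 46.0], [660.0, 490.0, 55.0], [663.0, 494.0, 67.0]]
scene yel [ 47 319   5  13  20] [[653.0, 495.0, 49.0], [656.0, 501.0, 59.0], [659.0, 504.0, 64.0]]
scene yel [ 32 336  22  20 137] [[648.0, 507.0, 2.0], [659.0, 523.0, 20.0], [676.0, 530.0, 39.0]]
side red [334 217  22  10 105] [[513.0, -129.0, 80.0], [540.0, -123.0, 102.0], [583.0, -65.0, 108.0]]
 axis [-0.79804141 -0.56129041  0.21927834] mean [ 540.29341845 -120.6178366   101.09460863]
side yel [ 325  190   85   78 2274] [[574.0, -221.0, 13.0], [609.0, -185.0, 65.0], [686.0, 37.0, 122.0]]
 top 121.10422382346187 ((619.5374755859375, -94.16299438476562), (33.543216705322266, 260.66162109375), 10.65273380279541) [[579.0, 31.0], [627.0, -225.0], [660.0, -219.0], [612.0, 37.0]]
```

>>> {"name": "servo_tool", "arguments": {"commands": [[-0.3,[0,0,0],[0,0,-1]],[-0.3,[0,0,0],[0,0,-1]],[-0.3,[0,0,0],[0,0,-1]],[-0.3,[0,0,0],[0,0,-1]],[-0.3,[0,0,0],[0,0,-1]],[-0.3,[0,0,0],[0,0,-1]],[-0.3,[0,0,0],[0,0,-1]],[-0.3,[0,0,0],[0,0,-1]],[-0.3,[0,0,0],[0,0,-1]],[-0.3,[0,0,0],[0,0,-1]]]}}

```text
time_s: 0.93
eef_pos: [188.2, -489.9, 231.0]
ee_rot: [-0.0, 0.759, 0.652, 0.0]
force: [-0.6, -0.3, -0.4]
grip_width: 0.652
grip_force: 0.0
```

>>> {"name": "servo_tool", "arguments": {"commands": [[-0.3,[0,0,0],[0,0,-1]],[-0.3,[0,0,0],[0,0,-1]],[-0.3,[0,0,0],[0,0,-1]],[-0.3,[0,0,0],[0,0,-1]],[-0.3,[0,0,0],[0,0,-1]],[-0.3,[0,0,0],[0,0,-1]],[-0.3,[0,0,0],[0,0,-1]],[-0.3,[0,0,0],[0,0,-1]],[-0.3,[0,0,0],[0,0,-1]],[-0.3,[0,0,0],[0,0,-1]]]}}

```text
time_s: 1.77
eef_pos: [188.2, -489.9, 230.9]
ee_rot: [-0.0, 0.331, 0.944, 0.0]
force: [0.2, 0.2, 0.3]
grip_width: 0.654
grip_force: 0.0
```

>>> {"name": "servo_tool", "arguments": {"commands": [[-0.3,[0,0,0],[0,0,-1]],[-0.3,[0,0,0],[0,0,-1]],[-0.3,[0,0,0],[0,0,-1]],[-0.3,[0,0,0],[0,0,-1]],[-0.3,[0,0,0],[0,0,-1]],[-0.3,[0,0,0],[0,0,-1]],[-0.3,[0,0,0],[0,0,-1]],[-0.3,[0,0,0],[0,0,0]]]}}

```text
time_s: 2.43
eef_pos: [231.0, -479.3, 229.0]
ee_rot: [-0.021, 0.001, 1.0, -0.005]
force: [0.2, -1.1, -0.6]
grip_width: 0.65
grip_force: 0.0
```

Run:
```python
from rig import *
s=sense();print(s["joints"],s["eef_pos"],s["ee_rot"],s["force"])
```

```text
[-1.32130785  0.33571882  1.47303504 -0.04333625  1.33395959 -2.87975964] [ 231.03571423 -479.2634155   229.02542876] [-0.02051596  0.00107551  0.9997775  -0.00478339] [ 0.16745026 -1.06257549 -0.5963327 ]
```

>>> {"name": "servo_tool", "arguments": {"commands": [[-0.3,[0,0.03,0],[0,0,0]],[-0.3,[-0.03,0.03,0],[0,0,0]],[-0.3,[-0.03,0.03,0],[0,0,0]],[-0.3,[-0.03,0.03,0],[0,0,0]],[-0.3,[-0.03,0.03,0],[0,0,0]],[-0.3,[-0.03,0.03,0],[0,0,0]],[-0.3,[-0.03,0.03,0],[0,0,0]],[-0.3,[-0.03,0.03,0],[0,0,0]],[-0.3,[-0.03,0.03,0],[0,0,0]],[-0.3,[0,0,0],[0,0,0]]]}}

```text
time_s: 3.27
eef_pos: [468.9, -212.0, 216.5]
ee_rot: [-0.02, 0.001, 1.0, -0.004]
force: [0.6, 0.2, -0.3]
grip_width: 0.651
grip_force: 0.0
```

```bash
cat >> h.py <<'E'
def pose(s):
    q=s["ee_rot"]; return R.from_quat([q[1],q[2],q[3],q[0]]), np.array(s["eef_pos"])
def des(deg):  # guard/gate yaw deg: tool x=-gate x, y=+gate y, z down
    a=np.radians(deg); c,s=np.cos(a),np.sin(a)
    return R.from_matrix(np.array([[-c,-s,0],[-s,c,0],[0,0,-1]]))
def go(s,p,deg):
    r,t=pose(s); print("shift tool mm",r.inv().apply(np.array(p)-t).round(1),"turn units",((r.inv()*des(deg)).as_rotvec(degrees=True)/6).round(2))
E
python3 - <<'E'
from rig import *
from h import *
s=sense(); print(s["joints"]); go(s,(539,-118.5,231),3.8)
c=capture("wrist"); cv2.imwrite("pics/w1.png",c["pixels"][:,:,::-1])
r,t=pose(s); Pt,ok=cloud(c,c["T_tool_cam"]); P=r.apply(Pt.reshape(-1,3)).reshape(Pt.shape)+t
np.savez("/tmp/w1.npz",P=P,ok=ok)
for nm,m in(("red",red(c)),("yel",yellow(c))):
    Q=P[m&ok&(P[...,0]<720)&(P[...,2]<140)]
    if len(Q)>20:
        print(nm,len(Q),np.percentile(Q,[2,50,98],axis=0).round(1).tolist()); u,sv,vt=np.linalg.svd(Q-Q.mean(0),full_matrices=False); print(vt[0],Q.mean(0))
E
```

```text
[-0.63688057  0.32068969  1.52713362 -0.03190714  1.3211552  -2.19710622]
shift tool mm [-69.2  93.5 -18.1] turn units [-0.07 -0.39 -0.65]
red 487 [[513.1, -130.0, 97.2], [523.9, -122.1, 105.7], [547.1, -115.6, 109.4]]
[ 0.98014497  0.18668945 -0.06680485] [ 525.15636222 -122.09649293  105.00743578]
yel 7190 [[573.8, -215.9, 16.5], [590.8, -16.4, 90.0], [685.4, 35.3, 125.2]]
[-0.0482473   0.99082316  0.12626032] [604.60951246 -54.46625854  82.48542348]
```

View pics/w1.png

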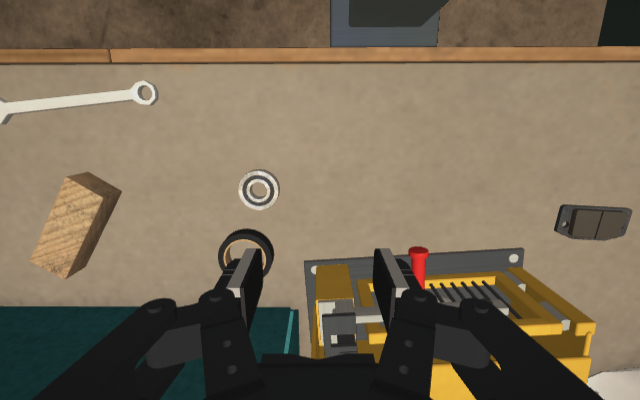

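The wrist view shows the pin's collar at (418,268), just right of the right-hand finger. The catch and its keeper are at (335,320).

>>> {"name": "servo_tool", "arguments": {"commands": [[-0.3,[-0.023,0.031,-0.006],[-0.02,-0.13,-0.22]],[-0.3,[-0.023,0.031,-0.006],[-0.02,-0.13,-0.22]],[-0.3,[-0.023,0.031,-0.006],[-0.02,-0.13,-0.22]],[-0.3,[0,0,0],[0,0,0]],[-0.3,[0,0,0],[0,0,0]]]}}

```text
time_s: 3.73
eef_pos: [533.8, -122.5, 232.4]
ee_rot: [-0.0, -0.031, 1.0, -0.002]
force: [-0.8, -1.6, -0.1]
grip_width: 0.655
grip_force: 0.0
```

```bash
python3 - <<'E'
from rig import *
from h import *
s=sense(); print(s["joints"],s["eef_pos"]); go(s,(539,-119,231),3.8)
c=capture("wrist"); cv2.imwrite("pics/w2.png",c["pixels"][:,:,::-1])
r,t=pose(s); Pt,ok=cloud(c,c["T_tool_cam"]); P=r.apply(Pt.reshape(-1,3)).reshape(Pt.shape)+t
Q=P[red(c)&ok&(P[...,2]<140)]
print(len(Q),np.percentile(Q,[2,50,98],axis=0).round(1).tolist())
for a in range(500,580,6):
    q=Q[abs(Q[:,0]-a)<3]
    if len(q)>5: print(a,len(q),q[:,1].min().round(1),q[:,1].max().round(1),q[:,2].max().round(1))
Y=P[yellow(c)&ok&(P[...,2]>118)&(P[...,2]<130)]; rr=cv2.minAreaRect(Y[:,:2].astype(np.float32)); print(rr,cv2.boxPoints(rr))
E
grep -n grip_depth -r . | head -3; python3 -c "
import rig;print([n for n in dir(rig) if n[0]!='_'], getattr(rig,'grip_depth',None))"
```

```text
[-0.43816588  0.36198061  1.42680743 -0.00317654  1.35186565 -2.07069858] [ 533.76101454 -122.53068323  232.41535973]
shift tool mm [-5.4  3.2  1.4] turn units [-0.03 -0.01 -0.04]
822 [[513.5, -127.8, 102.1], [540.5, -120.4, 105.7], [572.9, -114.0, 109.1]]
512 63 -129.8 -114.6 110.4
518 96 -129.7 -113.5 110.5
524 80 -126.7 -116.4 107.1
530 75 -126.3 -116.0 107.8
536 79 -126.0 -115.6 108.1
542 73 -125.6 -115.2 107.3
548 74 -125.2 -114.7 107.6
554 71 -124.9 -114.3 107.4
560 75 -124.6 -113.8 107.6
566 70 -124.2 -113.4 107.3
572 66 -123.8 -113.2 107.8
((636.602783203125, -87.56509399414062), (98.32295989990234, 261.37664794921875), 5.113543510437012) [[ 575.9888     38.22134 ]
 [ 599.28516  -222.11502 ]
 [ 697.2168   -213.35153 ]
 [ 673.9204     46.984833]]
['PlanningError', 'capture', 'finish_job', 'grip_depth', 'sense'] 18.700000000000003
```

View pics/w2.png

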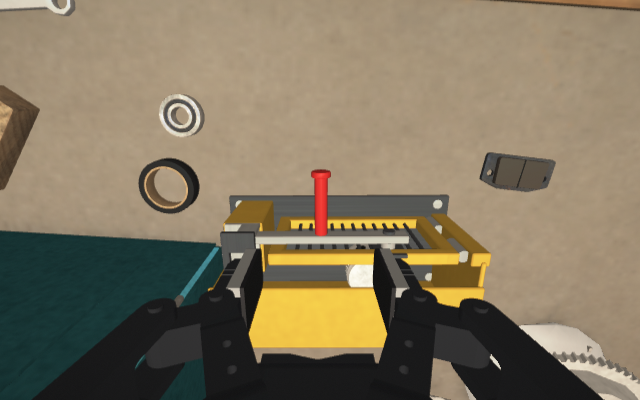

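The pin lies at columns 312–330, rows 170–235, centred between the open fingers. The bar runs along row 240 to the dark keeper at (238,245). Next I descend.

>>> {"name": "servo_tool", "arguments": {"commands": [[-0.3,[-0.006,0.0016,0.02],[0,0,-0.04]],[-0.3,[0,0,0.025],[0,0,0]],[-0.3,[0,0,0.025],[0,0,0]],[-0.3,[0,0,0.025],[0,0,0]],[-0.3,[0,0,0.022],[0,0,0]],[-0.3,[0,0,0.02],[0,0,0]],[-0.3,[0,0,0.014],[0,0,0]],[-0.3,[0,0,0],[0,0,0]],[-0.3,[0,0,0],[0,0,0]]]}}

```text
time_s: 4.53
eef_pos: [538.9, -122.5, 81.3]
ee_rot: [-0.001, -0.032, 0.999, -0.001]
force: [0.5, 0.1, 0.7]
grip_width: 0.645
grip_force: 0.0
```

>>> {"name": "servo_tool", "arguments": {"commands": [[-0.3,[-0.001,0.002,0],[0,0,0]],[0.2,[0,0,0],[0,0,0]],[0.5,[0,0,0],[0,0,0]],[0.6,[0,0,0],[0,0,0]],[0.65,[0,0,0],[0,0,0]],[0.68,[0,0,0],[0,0,0]],[0.7,[0,0,0],[0,0,0]],[0.7,[0,0,0],[0,0,0]]], "squeeze": 25}}

```text
time_s: 5.2
eef_pos: [540.6, -119.2, 81.6]
ee_rot: [-0.0, -0.033, 0.999, -0.002]
force: [-1.2, -0.6, 0.1]
grip_width: 0.148
grip_force: 0.4
```

>>> {"name": "servo_tool", "arguments": {"commands": [[0.75,[0,0,0],[0,0,0]],[0.8,[0,0,0],[0,0,0]],[1,[0,0,0],[0,0,0]],[1,[0,0,0],[0,0,0]],[1,[0,0,0],[0,0,0]]], "squeeze": 25}}

```text
time_s: 5.62
eef_pos: [540.6, -119.5, 81.6]
ee_rot: [-0.0, -0.033, 0.999, -0.002]
force: [-2.3, -5.0, 2.2]
grip_width: 0.129
grip_force: 24.4
```

>>> {"name": "servo_tool", "arguments": {"commands": [[1,[0,-0.001,0],[0,0,0]],[1,[-0.0012,-0.0004,0],[0,0,-0.083]],[1,[-0.0012,-0.0004,0],[0,0,-0.083]],[1,[-0.0012,-0.0004,0],[0,0,-0.083]],[1,[-0.0012,-0.0004,0],[0,0,-0.083]],[1,[-0.0012,-0.0004,0],[0,0,-0.083]],[1,[-0.0012,-0.0004,0],[0,0,-0.083]],[1,[0,0,0],[0,0,0]],[1,[0,0,0],[0,0,0]]]}}

```text
time_s: 6.37
eef_pos: [548.2, -121.9, 81.6]
ee_rot: [0.0, -0.059, 0.998, -0.002]
force: [-0.6, 0.5, 3.7]
grip_width: 0.13
grip_force: 24.7
```

>>> {"name": "servo_tool", "arguments": {"commands": [[1,[-0.0012,-0.0004,0],[0,0,-0.083]],[1,[-0.0012,-0.0004,0],[0,0,-0.083]],[1,[0,0,0],[0,0,0]]]}}

```text
time_s: 6.62
eef_pos: [550.7, -122.5, 81.5]
ee_rot: [-0.0, -0.068, 0.998, -0.002]
force: [0.7, -0.4, 5.4]
grip_width: 0.126
grip_force: 24.8
```

>>> {"name": "servo_tool", "arguments": {"commands": [[1,[-0.0012,-0.0004,0],[0,0,-0.083]],[1,[0,0,0],[0,0,0]]]}}

```text
time_s: 6.78
eef_pos: [551.9, -122.8, 81.5]
ee_rot: [-0.0, -0.072, 0.997, -0.002]
force: [-0.3, -0.9, 4.5]
grip_width: 0.125
grip_force: 24.8
```

>>> {"name": "servo_tool", "arguments": {"commands": [[1,[-0.0012,-0.0004,0],[0,0,-0.083]],[1,[0,0,0],[0,0,0]]]}}

```text
time_s: 6.95
eef_pos: [553.1, -123.1, 81.6]
ee_rot: [-0.0, -0.076, 0.997, -0.002]
force: [0.4, -1.8, 4.7]
grip_width: 0.129
grip_force: 24.8
```

>>> {"name": "servo_tool", "arguments": {"commands": [[1,[-0.001,-0.0004,-0.0003],[0,0,-0.07]],[1,[0,0,0],[0,0,0]]]}}

```text
time_s: 7.12
eef_pos: [553.9, -123.2, 81.6]
ee_rot: [-0.0, -0.08, 0.997, -0.002]
force: [-0.6, -3.0, 3.5]
grip_width: 0.13
grip_force: 24.7
```

>>> {"name": "servo_tool", "arguments": {"commands": [[1,[-0.001,-0.0004,0],[0,0,-0.07]],[1,[0,0,0],[0,0,0]]]}}

```text
time_s: 7.28
eef_pos: [555.0, -123.5, 81.6]
ee_rot: [-0.0, -0.084, 0.996, -0.002]
force: [-0.5, -2.4, 2.7]
grip_width: 0.13
grip_force: 24.6
```

>>> {"name": "servo_tool", "arguments": {"commands": [[1,[-0.001,-0.0004,0],[0,0,-0.07]],[1,[0,0,0],[0,0,0]]]}}

```text
time_s: 7.45
eef_pos: [556.1, -123.7, 81.6]
ee_rot: [-0.0, -0.087, 0.996, -0.002]
force: [-0.5, -3.6, 1.9]
grip_width: 0.131
grip_force: 24.6
```

>>> {"name": "servo_tool", "arguments": {"commands": [[1,[-0.001,-0.0007,0],[0,0,-0.07]],[1,[0,0,0],[0,0,0]]]}}

```text
time_s: 7.62
eef_pos: [556.2, -123.7, 81.6]
ee_rot: [-0.002, -0.091, 0.996, -0.001]
force: [-6.2, -1.2, 5.3]
grip_width: 0.126
grip_force: 24.9
```

>>> {"name": "servo_tool", "arguments": {"commands": [[1,[-0.001,-0.0006,0],[0,0,-0.07]],[1,[0,0,0],[0,0,0]]]}}

```text
time_s: 7.78
eef_pos: [556.3, -123.7, 81.5]
ee_rot: [-0.003, -0.095, 0.996, -0.0]
force: [-13.6, 0.5, 9.5]
grip_width: 0.131
grip_force: 25.5
```

>>> {"name": "servo_tool", "arguments": {"commands": [[1,[-0.001,-0.0004,0],[0,0,-0.06]],[1,[0,0,0],[0,0,0]]]}}

```text
time_s: 7.95
eef_pos: [556.5, -123.7, 81.4]
ee_rot: [-0.004, -0.098, 0.995, 0.0]
force: [-17.7, 1.0, 12.4]
grip_width: 0.129
grip_force: 26.0
```

>>> {"name": "servo_tool", "arguments": {"commands": [[1,[0.001,0.0004,0],[0,0,0.07]],[1,[0.001,0.0005,0],[0,0,0.07]],[1,[0.001,0.0006,0],[0,0,0.07]],[1,[0.0012,0.0004,0],[0,0,0.083]],[1,[0.0012,0.0004,0],[0,0,0.083]],[1,[0.0012,0.0004,0],[0,0,0.083]],[1,[0.0012,0.0004,0],[0,0,0.083]],[1,[0,0,0],[0,0,0]],[1,[0,0,0],[0,0,0]]]}}

```text
time_s: 8.7
eef_pos: [550.9, -122.5, 81.6]
ee_rot: [-0.0, -0.069, 0.998, -0.001]
force: [-1.5, 3.9, 0.4]
grip_width: 0.127
grip_force: 24.5
```

>>> {"name": "servo_tool", "arguments": {"commands": [[1,[0,0.0004,-0.0008],[0,0,0]],[1,[0,0,-0.0008],[0,0,0]],[1,[0,0,-0.0008],[0,0,0]],[1,[0,0,0],[0,0,0]]]}}

```text
time_s: 9.03
eef_pos: [550.9, -122.5, 84.0]
ee_rot: [-0.0, -0.069, 0.998, -0.001]
force: [-0.3, 0.5, -3.1]
grip_width: 0.127
grip_force: 24.4
```

>>> {"name": "servo_tool", "arguments": {"commands": [[1,[0,0,-0.0008],[0,0,0]],[1,[0,0,0],[0,0,0]]]}}

```text
time_s: 9.2
eef_pos: [550.9, -122.5, 84.8]
ee_rot: [-0.0, -0.069, 0.998, -0.001]
force: [-1.4, 1.4, -3.8]
grip_width: 0.132
grip_force: 24.3
```

>>> {"name": "servo_tool", "arguments": {"commands": [[1,[0,0,-0.0008],[0,0,0]],[1,[0,0,0],[0,0,0]]]}}

```text
time_s: 9.37
eef_pos: [551.1, -122.4, 85.8]
ee_rot: [-0.0, -0.069, 0.998, -0.001]
force: [-0.6, 1.1, -2.7]
grip_width: 0.13
grip_force: 24.3
```

>>> {"name": "servo_tool", "arguments": {"commands": [[1,[0,0.0001,-0.0015],[0,0,0]],[1,[0,0.0002,-0.0015],[0,0,0]],[1,[0,0.0002,-0.0015],[0,0,0]],[1,[0,0.0002,-0.0015],[0,0,0]],[1,[0,0,0],[0,0,0]]]}}

```text
time_s: 9.78
eef_pos: [551.1, -121.8, 92.1]
ee_rot: [0.0, -0.069, 0.998, -0.002]
force: [0.0, 0.9, -3.0]
grip_width: 0.128
grip_force: 24.4
```

>>> {"name": "servo_tool", "arguments": {"commands": [[1,[0,0.0003,-0.0015],[0,0,0]],[1,[0,0.0003,-0.0015],[0,0,0]],[1,[0,0.0003,-0.0015],[0,0,0]],[1,[0,0.0004,-0.0015],[0,0,0]],[1,[0,0,0],[0,0,0]]]}}

```text
time_s: 10.2
eef_pos: [550.9, -120.7, 98.1]
ee_rot: [-0.0, -0.069, 0.998, -0.002]
force: [-0.5, -1.4, -4.1]
grip_width: 0.128
grip_force: 24.4
```

>>> {"name": "servo_tool", "arguments": {"commands": [[1,[0,0.0004,-0.0015],[0,0,0]],[1,[0,0.0004,-0.0015],[0,0,0]],[1,[0,0.0003,-0.001],[0,0,0]],[1,[0,0,0],[0,0,0]]]}}

```text
time_s: 10.53
eef_pos: [550.7, -119.6, 102.2]
ee_rot: [-0.0, -0.069, 0.998, -0.002]
force: [-0.3, -4.1, -1.8]
grip_width: 0.129
grip_force: 24.4
```

>>> {"name": "servo_tool", "arguments": {"commands": [[1,[0,-0.0006,0],[0,0,0]],[1,[0.0011,0.0004,0],[0,0,0.083]],[1,[0.0023,0.0008,0],[0,0,0.167]],[1,[0.0023,0.0008,0],[0,0,0.167]],[1,[0.0023,0.0008,0],[0,0,0.167]],[1,[0.0023,0.0008,0],[0,0,0.167]],[1,[0.0023,0.0008,0],[0,0,0.167]]]}}

```text
time_s: 11.12
eef_pos: [537.5, -115.9, 101.6]
ee_rot: [-0.0, -0.02, 1.0, -0.001]
force: [2.3, 6.0, -5.1]
grip_width: 0.126
grip_force: 24.4
```

```bash
cat >> h.py <<'E'
H=np.array([578.7,17.2])
def gate(s):
    r,t=pose(s); x=r.as_matrix()[:,0]; yaw=np.degrees(np.arctan2(-x[1],-x[0]))
    d=t[:2]-H; a=np.degrees(np.arctan2(d[1],d[0])); g=np.degrees(np.arctan2(-131.7,-47))
    ga=(a-g+180)%360-180
    print("tool yaw",yaw.round(2),"gate yaw from pos",ga.round(2),"open",(3.7-ga).round(2),"radius",np.hypot(*d).round(1),"(139.8)", "tool-frame force",r.inv().apply(s["force"]).round(1), s["joints"].round(2))
E
python3 - <<'E'
from rig import *
from h import *
gate(sense())
c=capture("wrist"); cv2.imwrite("pics/w3.png",c["pixels"][150:,100:][:,:,::-1])
E
```

```text
tool yaw 2.32 gate yaw from pos 2.44 open 1.26 radius 139.4 (139.8) tool-frame force [-2.6  5.9  5.1] [-0.42  0.5   1.58 -0.    1.06 -2.04]
```

View pics/w3.png

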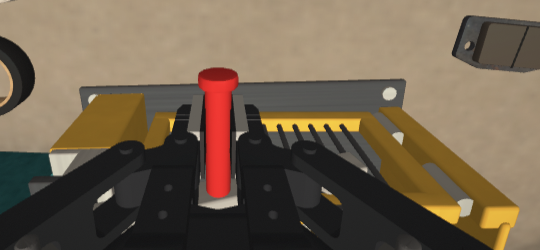

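The pin, at (218,130) in the crop, is held between both pads and the gate follows. Next I continue the swing.

>>> {"name": "servo_tool", "arguments": {"commands": [[1,[0.0023,0.0014,0],[0,0,0.167]],[1,[0.0034,0.0013,0],[0,0,0.25]],[1,[0.0034,0.0013,0],[0,0,0.25]],[1,[0.0034,0.0013,0],[0,0,0.25]],[1,[0.0034,0.0013,0],[0,0,0.25]],[1,[0.0034,0.0013,0],[0,0,0.25]],[1,[0.0034,0.0013,0],[0,0,0.25]],[1,[0.0034,0.0013,0],[0,0,0.25]]]}}

```text
time_s: 11.83
eef_pos: [512.0, -104.0, 101.5]
ee_rot: [0.0, 0.08, 0.997, -0.001]
force: [5.5, 8.8, -4.2]
grip_width: 0.125
grip_force: 24.5
```

```bash
python3 -c "
from rig import *
from h import *
gate(sense())"
```

```text
tool yaw -9.21 gate yaw from pos -9.17 open 12.87 radius 138.3 (139.8) tool-frame force [-4.   9.6  4.2] [-0.42  0.45  1.67 -0.    1.02 -1.83]
```

>>> {"name": "servo_tool", "arguments": {"commands": [[1,[0.0034,0.0016,0],[0,0,0.25]],[1,[0.0034,0.0016,0],[0,0,0.25]],[1,[0.0034,0.0016,0],[0,0,0.25]],[1,[0.0034,0.0015,0],[0,0,0.25]],[1,[0.0034,0.0015,0],[0,0,0.25]],[1,[0.0034,0.0015,0],[0,0,0.25]],[1,[0.0034,0.0014,0],[0,0,0.25]],[1,[0.0034,0.0014,0],[0,0,0.25]]]}}

```text
time_s: 12.5
eef_pos: [488.6, -86.3, 101.7]
ee_rot: [0.0, 0.184, 0.983, -0.001]
force: [3.7, 3.2, -4.7]
grip_width: 0.126
grip_force: 24.7
```

```bash
python3 -c "
from rig import *
from h import *
gate(sense())"
```

```text
tool yaw -21.2 gate yaw from pos -21.39 open 25.09 radius 137.2 (139.8) tool-frame force [-2.3  4.3  4.7] [-0.41  0.4   1.75 -0.    0.99 -1.61]
```

>>> {"name": "servo_tool", "arguments": {"commands": [[1,[0.0034,0.0014,0],[0,0,0.25]],[1,[0.0034,0.0014,0],[0,0,0.25]],[1,[0.0034,0.0014,0],[0,0,0.25]],[1,[0.0034,0.0014,0],[0,0,0.25]],[1,[0.0034,0.0014,0],[0,0,0.25]],[1,[0.0034,0.0014,0],[0,0,0.25]],[1,[0.0034,0.0014,0],[0,0,0.25]],[1,[0.0034,0.0014,0],[0,0,0.25]]]}}

```text
time_s: 13.17
eef_pos: [469.3, -64.4, 101.7]
ee_rot: [0.001, 0.286, 0.958, -0.001]
force: [2.5, 2.2, -4.2]
grip_width: 0.125
grip_force: 24.9
```

>>> {"name": "servo_tool", "arguments": {"commands": [[1,[0.0034,0.0014,0],[0,0,0.25]],[1,[0.0034,0.0014,0],[0,0,0.25]],[1,[0.0034,0.0014,0],[0,0,0.25]],[1,[0.0034,0.0014,0],[0,0,0.25]],[1,[0.0034,0.0014,0],[0,0,0.25]],[1,[0.0034,0.0014,0],[0,0,0.25]]]}}

```text
time_s: 13.67
eef_pos: [458.0, -45.6, 101.7]
ee_rot: [0.001, 0.36, 0.933, -0.001]
force: [1.8, 2.5, -3.2]
grip_width: 0.123
grip_force: 25.1
```

```bash
python3 -c "
from rig import *
from h import *
gate(sense())"
```

```text
tool yaw -42.19 gate yaw from pos -42.88 open 46.58 radius 136.1 (139.8) tool-frame force [0.3 3.1 3.1] [-0.35  0.33  1.85 -0.    0.96 -1.19]
```

>>> {"name": "servo_tool", "arguments": {"commands": [[1,[0.0034,0.0014,0],[0,0,0.25]],[1,[0.0034,0.0014,0],[0,0,0.25]],[1,[0.0034,0.0014,0],[0,0,0.25]],[1,[0.0034,0.0014,0],[0,0,0.25]],[1,[0.0034,0.0014,0],[0,0,0.25]],[1,[0.0034,0.0014,0],[0,0,0.25]],[1,[0.0034,0.0014,0],[0,0,0.25]],[1,[0.0034,0.0014,0],[0,0,0.25]]]}}

```text
time_s: 14.33
eef_pos: [447.5, -18.1, 101.6]
ee_rot: [0.0, 0.455, 0.89, -0.002]
force: [-0.5, 1.5, -1.9]
grip_width: 0.129
grip_force: 25.4
```

>>> {"name": "servo_tool", "arguments": {"commands": [[1,[0.0034,0.0014,0],[0,0,0.25]],[1,[0.0034,0.0014,0],[0,0,0.25]],[1,[0.0034,0.0014,0],[0,0,0.25]],[1,[0.0034,0.0014,0],[0,0,0.25]],[1,[0.0034,0.0014,0],[0,0,0.25]],[1,[0.0034,0.0014,0],[0,0,0.25]],[1,[0.0034,0.0014,0],[0,0,0.25]],[1,[0.0034,0.0014,0],[0,0,0.25]]]}}

```text
time_s: 15.0
eef_pos: [442.8, 11.0, 101.4]
ee_rot: [0.0, 0.546, 0.838, -0.002]
force: [-2.2, 0.2, -0.9]
grip_width: 0.128
grip_force: 25.7
```

>>> {"name": "servo_tool", "arguments": {"commands": [[1,[0.0034,0.0014,0],[0,0,0.25]],[1,[0.0034,0.0014,0],[0,0,0.25]],[1,[0.0034,0.0014,0],[0,0,0.25]],[1,[0.0034,0.0014,0],[0,0,0.25]],[1,[0.0034,0.0014,0],[0,0,0.25]],[1,[0.0034,0.0014,0],[0,0,0.25]],[1,[0.0023,0.0009,0],[0,0,0.167]],[1,[0.0011,0.0004,0],[0,0,0.083]],[1,[0,0,0],[0,0,0]]]}}

```text
time_s: 15.75
eef_pos: [443.8, 36.9, 101.2]
ee_rot: [-0.0, 0.62, 0.785, -0.002]
force: [-4.6, 3.1, -1.0]
grip_width: 0.128
grip_force: 25.8
```

```bash
python3 -c "
from rig import *
from h import *
gate(sense())"
```

```text
tool yaw -76.6 gate yaw from pos -78.67 open 82.37 radius 136.3 (139.8) tool-frame force [ 4.1 -3.7  1. ] [-0.18  0.3   1.89 -0.    0.95 -0.41]
```

>>> {"name": "servo_tool", "arguments": {"commands": [[1,[0,-0.0006,0.002],[0,0,0]],[1,[0,-0.0005,0.002],[0,0,0]],[1,[0,-0.0004,0.002],[0,0,0]],[1,[0,-0.0004,0.002],[0,0,0]],[1,[0,-0.0003,0.002],[0,0,0]],[1,[0,-0.0002,0.002],[0,0,0]],[1,[0,-0.0002,0.002],[0,0,0]],[1,[0,-0.0001,0.002],[0,0,0]],[1,[0,0,0.0015],[0,0,0]],[1,[0,0,0],[0,0,0]]]}}

```text
time_s: 16.58
eef_pos: [441.4, 35.9, 83.7]
ee_rot: [0.0, 0.62, 0.785, -0.002]
force: [-5.0, 3.1, 1.3]
grip_width: 0.13
grip_force: 26.7
```

>>> {"name": "servo_tool", "arguments": {"commands": [[1,[0,0,0.001],[0,0,0]],[1,[0,0,0.0006],[0,0,0]],[1,[0,0,0],[0,0,0]]]}}

```text
time_s: 16.83
eef_pos: [441.4, 35.9, 82.2]
ee_rot: [0.0, 0.62, 0.785, -0.002]
force: [-5.6, 1.8, 1.0]
grip_width: 0.123
grip_force: 26.7
```

>>> {"name": "servo_tool", "arguments": {"commands": [[1,[0,-0.0007,0.0003],[0,0,0]],[1,[0,0,0],[0,0,0]],[0.6,[0,0,0],[0,0,0]],[0.5,[0,0,0],[0,0,0]],[0.3,[0,0,0],[0,0,0]],[0.1,[0,0,0],[0,0,0]],[0.1,[0,0,0],[0,0,0]],[0.1,[0,0,0],[0,0,0]]]}}

```text
time_s: 17.5
eef_pos: [441.8, 35.6, 81.9]
ee_rot: [0.001, 0.62, 0.785, -0.001]
force: [0.2, 0.2, -0.4]
grip_width: 0.452
grip_force: 0.0
```

>>> {"name": "servo_tool", "arguments": {"commands": [[0.1,[0,0,-0.01],[0,0,0]],[0.1,[0,0,-0.02],[0,0,0]],[0.1,[0,0,-0.025],[0,0,0]],[0.1,[0,0,-0.03],[0,0,0]],[0.1,[0,0,-0.03],[0,0,0]],[0.1,[0,0,-0.03],[0,0,0]],[0.1,[0,0,0],[0,0,0]],[0.1,[0,0,0],[0,0,0]]]}}

```text
time_s: 18.17
eef_pos: [442.2, 35.9, 227.9]
ee_rot: [0.002, 0.62, 0.785, -0.001]
force: [-0.3, -0.2, -1.0]
grip_width: 0.451
grip_force: 0.0
```

Run:
```python
from rig import *
from h import *
s=sense(); print(s["eef_pos"],s["force"])
c=capture("wrist"); cv2.imwrite("pics/w4.png",c["pixels"][:,:,::-1])
r,t=pose(s); Pt,ok=cloud(c,c["T_tool_cam"]); P=r.apply(Pt.reshape(-1,3)).reshape(Pt.shape)+t
Q=P[red(c)&ok&(P[...,2]<140)]
print(len(Q),np.percentile(Q,[2,50,98],axis=0).round(1).tolist())
v=np.linalg.svd(Q-Q.mean(0),full_matrices=False)[2][0]; print(v,"yaw",np.degrees(np.arctan2(v[1],v[0])))
```

```text
[442.18809548  35.9490824  227.93121657] [-0.34150398 -0.21449178 -1.02706054]
879 [[429.0, 4.0, 101.9], [441.5, 35.7, 105.7], [452.3, 62.1, 109.4]]
[ 0.25184696 -0.9676083  -0.01752979] yaw -75.41087599172516
```

View pics/w4.png

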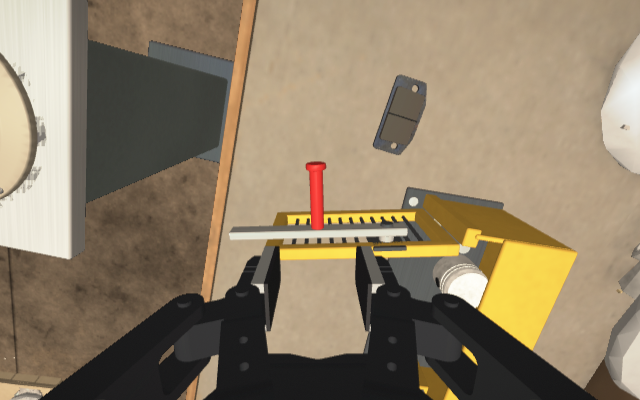

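The gate stands about 79° open. The bar hangs level, with the pin at the same height as at the start, and the piston at (462,283) and the brake pad are undisturbed. The gripper is clear.

```bash
python3 -c "
from rig import *
print(finish_job())"
```

```text
the job is handed in; nothing more can be done
None
```

I opened the gate to about 79 degrees, left the bar hanging level and let go, and handed the job in at about 18 s. The force read at the wrist peaked near 22 N, when the bar met the back wall of the catch.

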